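# Set the desk microphone in its leaning cradle, facing the pointer, and shut the gate

### The arm

A 6-joint arm with a two-finger parallel gripper is mounted at the origin on the work surface. World frame = base frame: x ahead of the robot, y to its left, z up, the work surface at z = 0. Lengths are in mm, angles in degrees, forces in N, time in s.
With the tool pointing down it reaches from about 275 to 850 mm from the base axis. Payload 5.2 kg.
Tool frame: the origin (TCP) lies midway between the tips of the shut fingers; the grasp point (between the pads) lies 19 mm behind it (manip.grasp_offset is the distance from the TCP to the grasp point, in mm); z points along the fingers, y is the line along which they close (so a half turn about z gives the same grasp; the last joint's range is limited). The gripper opens to 85 mm and grips with 20 to 120 N. Pads are 22 mm wide; open, the fingers measure 114 mm over their backs; the gripper's body (76 mm by 85 mm) begins 54 mm behind the grasp point. The pads swing forward as they close: fully open they stand 13 mm farther back than shut.
Start: joints at [-87.193, 14.817, 87.949, -0, 77.235, -11.62], TCP at [137.052, -532.655, 231.31] pointing down, gripper open.
Joint ranges: [-179.93, 179.93], [-52.35, 119.4], [10.71, 147.94], [-69.91, 249.91], [12.55, 155.21], [-178.61, 178.61]. Speed limits (degrees/s): [147.25, 147.25, 180, 180, 180, 180].

### API

Orientations are given as a 3x3 rotation matrix whose columns are the frame's x, y, z axes.
In Python, from bench import manip gives the robot as it stands.
- The arm moves only by the tool play_rows, never from a script. Its argument "deltas" is a list that holds one entry, the list of rows, each a list of 6 numbers: the shift along the tool's x, y, z in mm, then the turn, a rotation vector about the tool's x, y, z in rad. A call has 1 to 8 rows; each row shifts and turns the commanded pose from where the row before left it, along the tool's axes as they then stand; what a row does not reach is not made up. A row lasts 1/10 s, in which the tool goes at most 50 mm and 8.59 degrees, less where a joint would pass 70% of its speed; a pose out of reach is approached as far as the arm can. A call is refused whole if a number of a shift passes 50 or a number of a turn 0.15, either way. A call with a gripper value outside its range is refused whole. "gripper" is the finger opening in mm, from 0 to 85.4, set as the call begins (left out, the last holds). The fingers move at their own pace and stop on an object; "grip_force" is the grip in N (left out, the last holds). Time passes only in rows, so rows that do not move let the fingers close. It gives the time, the measured TCP pose, the force, the opening and the grip force at its end, in the units of the state.
- manip.state(): the state, without advancing time (a new reading comes with each control period).
- manip.grab_frame(name): name is "scene" or "top"; returns the picture (384x512x3 uint8, red, green, blue); there is no depth.
- manip.camera_model(name): a dict with "mtx" (3x3 intrinsics, pixels), "R" (3x3) and "t" (3): a world point X has camera coordinates R X + t. Camera axes: x right, y down, z forward; pixel columns grow to the right and rows downward; lengths in mm; the calibration is good to about 2 mm. A picture is of the moment at which its call begins. camera_model takes no time and is no camera call.
- manip.finish_job(): hands the job in; it is judged then, once.
Trained networks look in the newest picture that a camera, given by its name, has taken for a name from the list of things; names that differ only in an ending like _2 or _b are one class to them, and where a whole thing is asked for, a point or a joint stands for the part that bears it (a point fixed in the world has none). Each returns a list of dicts, best first, with "confidence" (0 to 1); they miss things now and then, are a little off and sometimes report something else, mostly with a low value. They report only what shows in the picture. A call takes as long as a camera call.
- manip.boxes_of(camera, thing): "at" ([x, y, z] in mm, in world coordinates, good to about 4 mm: the middle of the surface that is visible of it).
- manip.tip_of(camera, thing): "at" ([x, y, z] in mm, in world coordinates, good to about 4 mm: a listed point, or the origin of a listed thing).
The state is a dict: "time_s": time; "qpos": joint angles; "dq": joint speeds; "joint_torque": joint torques, N m; "eef_pos": TCP position; "tool_rot": TCP orientation; "wrist_force": force on the tool from outside, world axes, zero at the start; "moment": the same for the moment, N m; "width": opening from 0.0 (shut) to 1.0 (fully open); "gripper_force": force on a finger pad.
Only numpy, scipy, OpenCV 4.12 (cv2) and the standard library are available. Lean on these libraries where they do the work, as an engineer would, in place of code of your own. Each camera call takes 0.05 s, during which the arm holds its last target. There are 200 camera calls.

### The job

Take the microphone that stands on the desk and set it in the leaning cradle, lowering it all the way down onto the cradle's foot before you let go, and turned so that the control block on its side faces the same way as the cradle's pointer. Then swing the cradle's gate fully shut across it and let go. Do not shift the pointer, and leave the mug and the bowl where they are.

Things in the scene. Friction and masses are not known exactly. Their poses are not given: they have to be found in the camera images.
- mic: Microphone, upright on the desk at first: black cylinder 52 mm in diameter up to 122 mm, then a steel grille head 49 mm in diameter up to 170 mm (grip here); 0.25 to 0.5 kg. Origin: centre of its bottom; z along its axis to the head, x to the control block: a black box with a steel dial, 24 mm wide, 11 mm proud, 88 to 118 mm above the bottom.
- mic_front (a point): Outer face of the microphone's control block, 41 mm from the axis and 103 mm above the bottom; same axes as mic.
- cradle_seat (a point): Where the centre of the microphone's bottom belongs: on a foot disc (64 mm wide), 64 mm above the desk, in a fixed dark steel cradle. z: the microphone's axis in place, leaning 35 deg to the robot's side; x: out of the open side; y: to the gate hinge. Two plates behind (-x) form a 90 deg V, z = 5 to 81 mm, that fits the 52 mm body. Gate stop at y = -36 to -48, x to 26, z 40 to 70 mm.
- pointer_tip (a point): Tip of the pointer, an aluminium blade level with the foot disc, reaching 78 mm from the cradle's axis on the open side, with a nib standing up to z = 18 mm. Its z is the cradle's axis, its x points outward along the blade; set up to 40 deg either side of the cradle's x. Stiff; it must stay as set.
- gate (a joint): Gate angle in rad: 0 shut (bar lies across the microphone, on its stop), about 1.4 to 1.9 at the start (swung out on the hinge side), limit 2.2. It turns about an axis parallel to the cradle's z and stays where it is left.
- gate_hinge (a point): On the gate's hinge axis, at x = 4, y = 50, z = 55 mm of the cradle_seat frame; turns with the gate. z: hinge axis; y: from the free end back to the hinge; aligned with cradle_seat when shut. The gate is an aluminium bar 7 mm thick, 16 mm high (z -8 to 8 mm), along -y at x = 28.5 mm to y = -138 mm.
- gate_post (a point): Grip point on the gate's handle, a round black post 14 mm in diameter, parallel to the hinge axis, at x = 28.5, y = -134 mm of the gate_hinge frame. The post reaches from the bar (z = 8 mm) to z = 52 mm there; this point is at z = 34 mm.
- mug: White mug, 80 mm in diameter, 95 mm high with a side handle; origin at the centre of its bottom. Leave alone.
- bowl: Brass bowl, 100 mm in diameter, 50 mm high; origin at the centre of its bottom. Leave alone.

How it is judged (in metres and radians):
On the way:
1. the microphone is down on the cradle's foot (within 8 mm of its place, along the cradle's axis within 8 degrees) while still held by the fingers, with the gate open (distance between mic and cradle_seat below 0.008 m and angle between the z axis of mic and the z axis of cradle_seat, either way round below 0.14 rad and contact force between the fingers and mic above 0.5 N and value of joint gate above 0.6 rad), for 0.1 s.
At the end, for the whole second after the job is handed in: The microphone rests still in the cradle, its bottom centre within 6 mm of the seat point and its axis within 5.7 degrees of the cradle's, its control block facing within 11.5 degrees of the pointer's direction, and the gate is shut (joint below 0.08 rad) (distance between mic and cradle_seat below 0.006 m and angle between the z axis of mic and the z axis of cradle_seat, either way round below 0.1 rad and angle between the x axis of mic and the x axis of pointer_tip, either way round below 0.2 rad and x of mic_front in the frame of pointer_tip above -0.06 m and value of joint gate below 0.08 rad and linear speed of mic below 0.02 m/s and angular speed of mic below 0.2 rad/s); the robot touches nothing.
It fails at once if the pointer's tip is shifted by more than 8 mm (distance of pointer_tip from where it was at the start of the episode above 0.008 m).
It fails at once if the mug or the bowl is moved by more than 25 mm (distance of any of mug, bowl from where it was at the start of the episode above 0.025 m).
It also fails if it takes over 50 s, if anything falls off the work surface, if the arm or the gripper's body presses on something with over 40 N, if the wrist force passes 120 N, or if a joint passes its speed limit or range.

## Working session

There is one attempt and no reset: what is moved stays moved. The work goes in short steps, Python scripts to look and compute and a tool call to move; the robot and the scene stay as the last step left them, time stands still between calls to the robot, and variables do not carry over. Pictures are saved under pics/ and viewed, at most 10 in all, crops included, and the job is handed in when it is done.

Besides the shell and the picture viewer there is one more tool, called as name([rows], argument=value, ...), one row to a line, values as JSON. play_rows: Moves the arm, as the interface text tells. Its arguments: {"type":"object","properties":{"deltas":{"type":"array","items":{"type":"array","items":{"type":"array","items":{"type":"number"}}}},"gripper":{"type":"number"},"grip_force":{"type":"number"}},"required":["deltas"]}

```bash
ls; mkdir -p pics; python3 - <<'E'
from bench import manip
import cv2, numpy as np
ims=[]
for c in ("scene","top"):
    im=manip.grab_frame(c); cv2.imwrite(f"pics/{c}0.png",im[:,:,::-1])
    m=manip.camera_model(c); R=np.array(m["R"]);t=np.array(m["t"])
    print(c,np.round(-R.T@t),np.round(R[2],2),np.round(m["mtx"],0).tolist())
    for th in ("mic","mic_front","cradle_seat","pointer_tip","gate_hinge","gate_post","mug","bowl"):
        print(th,[(np.round(d["at"]).tolist(),round(d["confidence"],2)) for d in manip.tip_of(c,th)[:3]])
s=manip.state();print(s["time_s"],np.round(s["tool_rot"],3).tolist(),manip.grasp_offset)
E
```

```text
pics
scene [1325. -232.  835.] [-0.72  0.23 -0.66] [[408.0, 0.0, 255.0], [0.0, 408.0, 192.0], [0.0, 0.0, 1.0]]
mic [([496.0, 308.0, 2.0], 0.87)]
mic_front [([521.0, 271.0, 105.0], 0.92)]
cradle_seat [([543.0, -235.0, 61.0], 0.66)]
pointer_tip [([613.0, -224.0, 97.0], 0.69)]
gate_hinge [([544.0, -183.0, 114.0], 0.47)]
gate_post [([639.0, -168.0, 211.0], 0.58)]
mug [([459.0, 101.0, 5.0], 0.89)]
bowl [([649.0, 138.0, 3.0], 0.96)]
top [ 462.   25. 1234.] [ 0.09 -0.01 -1.  ] [[471.0, 0.0, 261.0], [0.0, 471.0, 190.0], [0.0, 0.0, 1.0]]
mic [([498.0, 312.0, -2.0], 0.68), ([548.0, -242.0, 63.0], 0.27)]
mic_front [([522.0, 274.0, 108.0], 0.63)]
cradle_seat [([548.0, -240.0, 65.0], 0.89)]
pointer_tip [([612.0, -225.0, 107.0], 0.94)]
gate_hinge [([545.0, -185.0, 113.0], 0.56)]
gate_post [([643.0, -168.0, 210.0], 0.64)]
mug [([458.0, 99.0, -1.0], 0.94)]
bowl [([648.0, 141.0, 1.0], 0.68)]
0.9 [[0.968, 0.249, -0.0], [0.249, -0.968, -0.0], [-0.0, 0.0, -1.0]] 18.700000000000003
```

View pics/scene0.png

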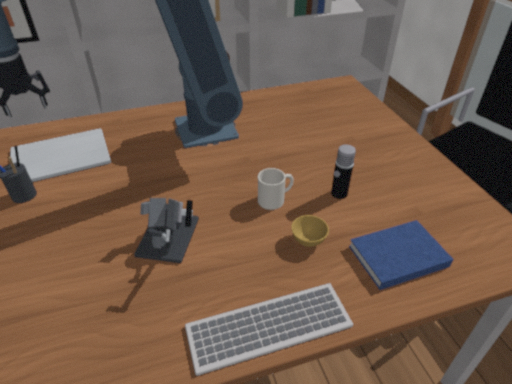

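View pics/top0.png

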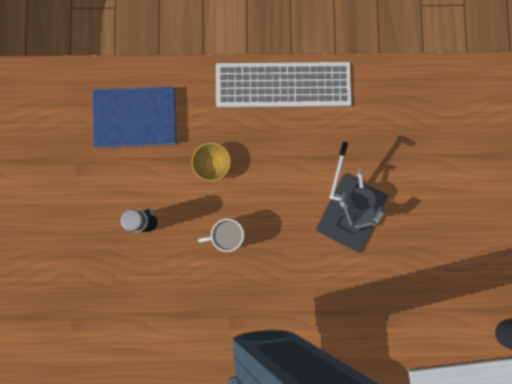

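The scene shows the mic at about (343,170), the mug at (272,188), the bowl at (310,231) and the cradle at (167,230) with its gate swung out. The top view shows the pointer near (361,178) and the gate bar running from (333,200) to its black post at (345,147). Next I fit the cradle geometry to the detections.

```bash
cat > h.py <<'E'
import numpy as np
from scipy.spatial.transform import Rotation as Ro
from scipy.optimize import least_squares
def crR(psi, lean=np.radians(35)):
    return (Ro.from_euler('z',psi)*Ro.from_euler('y',-lean)).as_matrix()
def model(p):
    sx,sy,psi,pt,g=p; R=crR(psi); s=np.array([sx,sy,64.])
    G=Ro.from_euler('z',g).as_matrix(); h=np.array([4,50,55.])
    return s,R,dict(cradle_seat=s,gate_hinge=s+R@h,pointer_tip=s+R@[78*np.cos(pt),78*np.sin(pt),0],
      gate_post=s+R@(h+G@[28.5,-134,34.]))
def plan(P1,R1):
    from bench import manip
    s=manip.state(); P0=np.array(s["eef_pos"]);R0=np.array(s["tool_rot"])
    w=Ro.from_matrix(R0.T@R1).as_rotvec()
    print("t",round(s["time_s"],2),"q",np.round(s["qpos"]),"pos",np.round(P0,1))
    print("shift(now axes)",np.round(R0.T@(P1-P0),1),"shift(target axes)",np.round(R1.T@(P1-P0),1),"rotvec",np.round(w,4),"deg",np.degrees(np.linalg.norm(w)).round(1))
E
python3 - <<'E'
from h import *
D=dict(cradle_seat=[[543,-235,61],[548,-240,65]],pointer_tip=[[613,-224,97],[612,-225,107]],
 gate_hinge=[[544,-183,114],[545,-185,113]],gate_post=[[639,-168,211],[643,-168,210]])
f=lambda p:np.concatenate([(model(p)[2][k]-np.array(v)).ravel() for k,v in D.items()])
r=least_squares(f,[546,-238,-.5,.6,1.6],loss='soft_l1',f_scale=4)
print(r.x,np.degrees(r.x[2:]));
for k in D: print(k,np.round(model(r.x)[2][k],1),np.round(np.mean(D[k],0)-model(r.x)[2][k],1))
mic=np.array([497,310,0.]);R=Ro.from_euler('z',np.arctan2(272.5-310,521.5-497)).as_matrix()
RT=np.c_[np.cross(R[:,0],[0,0,-1]),R[:,0],[0,0,-1]]
plan(mic+[0,0,230],RT)
E
```

```text
[ 5.45914296e+02 -2.39659603e+02 -4.62675072e-01  5.89529574e-01
  1.79091101e+00] [-26.50932893  33.77755646 102.61164239]
cradle_seat [ 545.9 -239.7   64. ] [-0.4  2.2 -1. ]
pointer_tip [ 612.8 -224.6  101.2] [-0.3  0.1  0.8]
gate_hinge [ 542.9 -182.3  111.3] [ 1.6 -1.7  2.2]
gate_post [ 642.2 -168.1  210.6] [-1.2  0.1 -0.1]
t 0.9 q [-87.  15.  88.  -0.  77. -12.] pos [ 137.1 -532.6  231.3]
shift(now axes) [ 558.5 -726.4    1.3] shift(target axes) [ 762.2 -508.6    1.3] rotvec [ 0.      0.     -0.3269] deg 18.7
```

play_rows([
  [[0,0,0,0,0,-0.109],[0,0,0,0,0,-0.109],[0,0,0,0,0,-0.109],[38,-25.4,0,0,0,0],[38,-25.4,0,0,0,0],[38,-25.4,0,0,0,0],[38,-25.4,0,0,0,0],[38,-25.4,0,0,0,0]],
], gripper=85)

```text
time_s: 1.7
eef_pos: [227.0, -320.8, 231.4]
tool_rot: [[0.838, 0.546, 0.0], [0.546, -0.838, -0.0], [0.0, 0.0, -1.0]]
wrist_force: [0.6, 1.1, 0.6]
width: 0.997
gripper_force: 0.0
```

play_rows([
  [[38,-25.4,0,0,0,0],[38,-25.4,0,0,0,0],[38,-25.4,0,0,0,0],[38,-25.4,0,0,0,0],[38,-25.4,0,0,0,0],[38,-25.4,0,0,0,0],[38,-25.4,0,0,0,0],[38,-25.4,0,0,0,0]],
])

```text
time_s: 2.5
eef_pos: [370.4, 15.9, 231.8]
tool_rot: [[0.837, 0.547, 0.002], [0.547, -0.837, -0.001], [0.001, 0.001, -1.0]]
wrist_force: [1.5, -1.8, 0.5]
width: 0.992
gripper_force: 0.0
```

play_rows([
  [[38,-25.4,0,0,0,0],[38,-25.4,0,0,0,0],[38,-25.4,0,0,0,0],[38,-25.4,0,0,0,0],[38,-25.4,0,0,0,0],[38,-25.4,0,0,0,0],[0,0,0,0,0,0]],
])

```text
time_s: 3.2
eef_pos: [478.8, 270.8, 230.6]
tool_rot: [[0.835, 0.55, 0.001], [0.55, -0.835, 0.002], [0.002, -0.001, -1.0]]
wrist_force: [0.0, -0.2, 0.7]
width: 0.995
gripper_force: 0.0
```

play_rows([
  [[18.4,-11.4,0,0,0,0],[18.4,-11.3,0,0,0,0],[0,0,20,0,0,0],[0,0,20,0,0,0],[0,0,20,0,0,0],[0,0,20,0,0,0],[0,0,20,0,0,0],[0,0,8.5,0,0,0]],
])

```text
time_s: 4.0
eef_pos: [494.6, 304.2, 120.9]
tool_rot: [[0.837, 0.547, -0.003], [0.547, -0.837, -0.001], [-0.003, -0.001, -1.0]]
wrist_force: [-0.2, -0.0, 1.0]
width: 0.998
gripper_force: 0.0
```

play_rows([
  [[0,0,0,0,0,0],[0,0,0,0,0,0],[0,0,0,0,0,0],[0,0,0,0,0,0],[0,0,0,0,0,0],[0,0,0,0,0,0]],
], gripper=30, grip_force=60)

```text
time_s: 4.6
eef_pos: [496.6, 305.9, 124.3]
tool_rot: [[0.837, 0.547, 0.002], [0.547, -0.837, 0.001], [0.003, 0.0, -1.0]]
wrist_force: [-0.6, 1.3, 5.7]
width: 0.561
gripper_force: 62.1
```

```bash
python3 - <<'E'
from bench import manip
import cv2,numpy as np
im=manip.grab_frame("scene")[60:280,130:430]
cv2.imwrite("pics/grip.png",cv2.resize(im[:,:,::-1],None,fx=2.6,fy=2.6,interpolation=cv2.INTER_CUBIC))
s=manip.state();print(s["time_s"],s["qpos"],s["eef_pos"],s["width"],s["gripper_force"],s["wrist_force"])
E
```

```text
4.65 [2.06748867e+01 2.32438557e+01 9.17045313e+01 1.20440576e-02
 6.48992690e+01 7.74986219e+01] [496.58638361 305.89454878 124.29794305] 0.557947231178981 62.1413254737854 [-2.66956533  0.35988393  6.25517573]
```

View pics/grip.png

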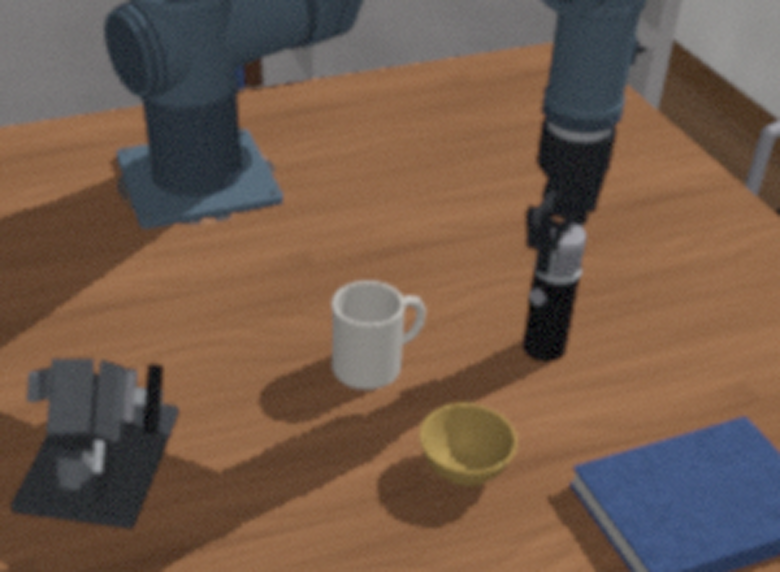

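The mic is gripped: opening is 47.6 mm, and it stands at about (550,300) in the crop with the block to the left. I lift it and work out the carry.

play_rows([
  [[0,0,-15,0,0,0],[0,0,-35,0,0,0],[0,0,-45,0,0,0],[0,0,-45,0,0,0],[0,0,-35,0,0,0],[0,0,0,0,0,0]],
], grip_force=90)

```text
time_s: 5.25
eef_pos: [498.0, 306.2, 303.5]
tool_rot: [[0.837, 0.547, 0.01], [0.547, -0.837, 0.003], [0.01, 0.003, -1.0]]
wrist_force: [0.3, 0.7, -3.9]
width: 0.556
gripper_force: 93.6
```

```bash
cat >> h.py <<'E'
P=[545.9,-239.7,-.46268,.58953,1.791]
SEAT,RC,PTS=model(P)
RMF=RC@Ro.from_euler('z',P[3]).as_matrix()          # mic final
RTF=np.c_[np.cross(RMF[:,0],-RC[:,2]),RMF[:,0],-RC[:,2]]  # tool with mic in place
OFF=np.array([2.,0,124.3])                          # mic bottom in tool
def tcp(d): return SEAT+RC@np.array(d,float)-RTF@OFF   # d = mic bottom in cradle frame
E
python3 - <<'E'
from h import *
plan(np.array([415,-175,300.]),RTF); print(np.round(tcp([0,0,130])),np.round(tcp([0,0,0])),np.round(RTF,3))
E
```

```text
t 5.25 q [21. 16. 76. -0. 87. 77.] pos [498.  306.2 303.5]
shift(now axes) [-332.8  357.3    1.1] shift(target axes) [-451.6 -166.    83.4] rotvec [-0.635  -0.0268 -1.0853] deg 72.1
[ 415. -176.  273.] [ 482. -210.  166.] [[-0.037  0.857  0.513]
 [ 0.947  0.194 -0.256]
 [-0.319  0.477 -0.819]]
```

play_rows([
  [[-15,16,0,0,0,0],[-30,32,0,0,0,0],[-30,32,0,0,0,0],[-30,32,0,0,0,0],[-30,32,0,0,0,0],[-30,32,0,0,0,0],[-30,32,0,0,0,0],[-30,32,0,0,0,0]],
])

```text
time_s: 6.05
eef_pos: [437.1, -19.9, 295.8]
tool_rot: [[0.837, 0.547, -0.003], [0.547, -0.837, 0.001], [-0.002, -0.002, -1.0]]
wrist_force: [0.8, -0.2, -4.3]
width: 0.558
gripper_force: 93.7
```

play_rows([
  [[-30,32,0,0,0,0],[-30,32,0,0,0,0],[-30,32,0,0,0,0],[-18,21,0,0,0,0],[0,0,0,-0.06,-0.0025,-0.102],[0,0,0,-0.06,-0.0025,-0.102],[0,0,0,-0.06,-0.0025,-0.102],[0,0,0,-0.06,-0.0025,-0.102]],
])

```text
time_s: 6.85
eef_pos: [411.2, -175.0, 295.3]
tool_rot: [[0.551, 0.82, 0.158], [0.832, -0.526, -0.173], [-0.059, 0.227, -0.972]]
wrist_force: [-0.4, 0.0, -3.6]
width: 0.555
gripper_force: 95.0
```

play_rows([
  [[0,0,0,-0.06,-0.0025,-0.102],[0,0,0,-0.06,-0.0025,-0.102],[0,0,0,-0.06,-0.0025,-0.102],[0,0,0,-0.06,-0.0025,-0.102],[0,0,0,-0.06,-0.0025,-0.102],[0,0,0,-0.06,-0.0025,-0.102],[0,0,0,0,0,0],[0,0,0,0,0,0]],
])

```text
time_s: 7.65
eef_pos: [411.1, -175.3, 296.1]
tool_rot: [[0.021, 0.882, 0.471], [0.957, 0.118, -0.263], [-0.288, 0.456, -0.842]]
wrist_force: [0.6, -0.4, -4.4]
width: 0.558
gripper_force: 95.1
```

```bash
python3 - <<'E'
from h import *
plan(tcp([2,0,120]),RTF)
E
```

```text
t 7.65 q [-44. -19. 119.  11.  49. -52.] pos [ 411.1 -175.3  296.1]
shift(now axes) [ 4.6 -4.7 31.7] shift(target axes) [ 5.  -5.9 31.5] rotvec [-0.0488 -0.0002 -0.0662] deg 4.7
```

play_rows([
  [[0,0,0,-0.049,0,-0.066],[2.5,-3,16,0,0,0],[2.5,-3,15.5,0,0,0],[0,0,0,0,0,0],[0,0,0,0,0,0]],
])

```text
time_s: 8.15
eef_pos: [423.5, -179.9, 267.2]
tool_rot: [[-0.04, 0.856, 0.515], [0.946, 0.198, -0.255], [-0.32, 0.478, -0.818]]
wrist_force: [-0.0, 0.4, -3.6]
width: 0.558
gripper_force: 95.2
```

```bash
python3 - <<'E'
from h import *
from bench import manip
import cv2
plan(tcp([2,0,120]),RTF)
s=manip.state();P0=np.array(s["eef_pos"]);R0=np.array(s["tool_rot"])
for c,(a,b,e,f) in (("scene",(100,300,60,260)),("top",(110,310,250,450))):
    im=manip.grab_frame(c)
    cv2.imwrite(f"pics/hov_{c}.png",cv2.resize(im[a:b,e:f,::-1],None,fx=2.9,fy=2.9,interpolation=cv2.INTER_CUBIC))
    for th in ("mic","mic_front"):
        for d in manip.tip_of(c,th)[:1]: print(c,th,np.round(d["at"]),round(d["confidence"],2),"tool",np.round(R0.T@(np.array(d["at"])-P0),1),"cradle",np.round(RC.T@(np.array(d["at"])-SEAT),1))
E
```

```text
t 8.15 q [-46. -18. 123.  17.  42. -63.] pos [ 423.5 -179.9  267.2]
shift(now axes) [ 0.6 -1.8  0.3] shift(target axes) [ 0.5 -1.8  0.3] rotvec [ 0.0025 -0.0006  0.0039] deg 0.3
scene mic [ 481. -210.  166.] 0.79 tool [  2.2  -5.3 120.2] cradle [ -0.5  -2.  124.4]
scene mic_front [ 468. -175.  272.] 0.73 tool [ 1.2 41.8 17.9] cradle [ 38.9  23.3 226.8]
top mic [ 486. -210.  165.] 0.98 tool [  1.3  -0.9 123.4] cradle [  3.6  -0.3 121.2]
top mic_front [ 473. -176.  271.] 0.56 tool [ 0.5 45.4 21.3] cradle [ 42.3  24.8 223.4]
```

View pics/hov_scene.png

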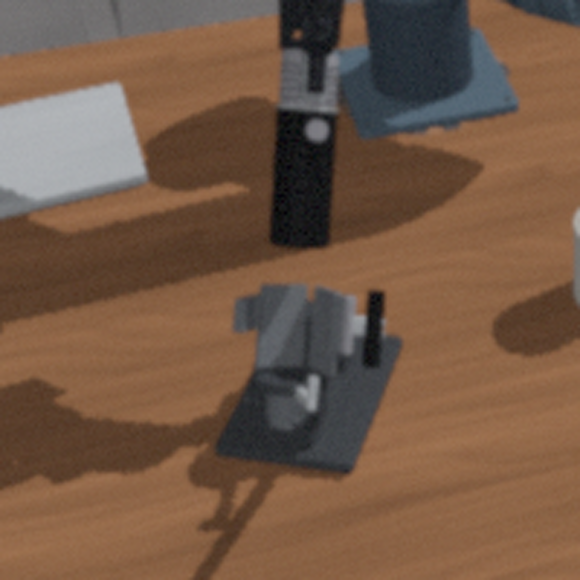

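View pics/hov_top.png

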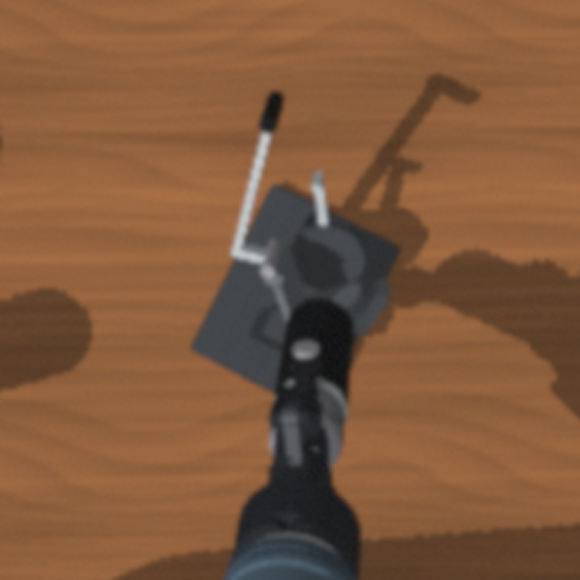

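The scene crop shows the mic held along the cradle axis, with its bottom near (300,240) and the dial towards the camera. The top crop shows it above the V, with the pointer at (320,185) and the dial facing the same way at (305,348). The yaw error is about 1–2°, so I lower it.

play_rows([
  [[-0.6,0.8,10,0,0,0],[0,0,15,0,0,0],[0,0,15,0,0,0],[0,0,15,0,0,0],[0,0,15,0,0,0],[0,0,15,0,0,0],[0,0,10,0,0,0],[0,0,5,0,0,0]],
])

```text
time_s: 9.25
eef_pos: [475.9, -206.3, 185.9]
tool_rot: [[-0.04, 0.855, 0.516], [0.946, 0.199, -0.256], [-0.322, 0.478, -0.817]]
wrist_force: [0.1, -0.4, -4.0]
width: 0.553
gripper_force: 95.4
```

play_rows([
  [[0,0,3,0,0,0],[0,0,3,0,0,0],[0,0,2,0,0,0],[0,0,0,0,0,0],[0,0,0,0,0,0]],
])

```text
time_s: 9.75
eef_pos: [479.9, -208.3, 180.2]
tool_rot: [[-0.04, 0.855, 0.517], [0.946, 0.2, -0.257], [-0.323, 0.479, -0.817]]
wrist_force: [-0.2, -0.7, -3.7]
width: 0.557
gripper_force: 95.4
```

```bash
python3 - <<'E'
from h import *
from bench import manip
plan(tcp([0,0,0]),RTF)
s=manip.state(); print(np.round(RC.T@np.array(s["wrist_force"]),1),np.round(s["moment"],2))
E
```

```text
t 9.75 q [-42.  -2. 126.  23.  24. -68.] pos [ 479.9 -208.3  180.2]
shift(now axes) [ 2.9 -4.9 12.8] shift(target axes) [ 2.9 -4.9 12.9] rotvec [0.0043 0.0016 0.0051] deg 0.4
[-2.1 -0.7 -3.1] [0.39 0.68 0.05]
```

play_rows([
  [[0,0,3,0,0,0],[0,0,3,0,0,0],[0,0,2,0,0,0],[0,0,2,0,0,0],[0,0,0,0,0,0],[0,0,0,0,0,0]],
])

```text
time_s: 10.35
eef_pos: [485.0, -210.8, 171.7]
tool_rot: [[-0.04, 0.855, 0.517], [0.946, 0.199, -0.256], [-0.322, 0.478, -0.817]]
wrist_force: [-0.3, -0.2, -3.5]
width: 0.558
gripper_force: 95.4
```

```bash
python3 - <<'E'
from h import *
from bench import manip
plan(tcp([0,0,0]),RTF)
s=manip.state(); print(np.round(RC.T@np.array(s["wrist_force"]),1),np.round(s["moment"],2))
E
```

```text
t 10.35 q [-42.  -1. 126.  24.  22. -69.] pos [ 485.  -210.8  171.7]
shift(now axes) [ 2.7 -4.7  2.5] shift(target axes) [ 2.7 -4.7  2.5] rotvec [0.0038 0.0011 0.005 ] deg 0.4
[-2.1 -0.3 -2.8] [ 0.4   0.75 -0.01]
```

play_rows([
  [[0.7,-1.2,0,0,0,0],[0.7,-1.2,0,0,0,0],[0,0,1,0,0,0],[0,0,1,0,0,0],[0,0,1,0,0,0],[0,0,0,0,0,0],[0,0,0,0,0,0]],
])

```text
time_s: 11.05
eef_pos: [484.3, -210.5, 168.0]
tool_rot: [[-0.041, 0.855, 0.517], [0.946, 0.2, -0.256], [-0.323, 0.478, -0.817]]
wrist_force: [-5.7, 2.0, 2.7]
width: 0.559
gripper_force: 97.1
```

```bash
python3 - <<'E'
from h import *
from bench import manip
plan(tcp([0,0,0]),RTF)
s=manip.state(); print(np.round(RC.T@np.array(s["wrist_force"]),1),np.round(s["moment"],2))
E
```

```text
t 11.05 q [-42.  -1. 126.  24.  22. -69.] pos [ 484.3 -210.5  168. ]
shift(now axes) [ 1.3 -2.4 -0.1] shift(target axes) [ 1.3 -2.4 -0.1] rotvec [0.0042 0.0013 0.0054] deg 0.4
[-3.4 -0.7  5.7] [ 0.48  1.05 -0.1 ]
```

play_rows([
  [[0.6,-1,0,0,0,0],[0.6,-1,0,0,0,0],[0.5,-0.8,0,0,0,0],[0,0,0.7,0,0,0],[0,0,0,0,0,0],[0,0,0,0,0,0]],
])

```text
time_s: 11.65
eef_pos: [483.5, -210.4, 167.2]
tool_rot: [[-0.039, 0.854, 0.519], [0.945, 0.2, -0.258], [-0.325, 0.481, -0.815]]
wrist_force: [-2.4, 6.1, 10.0]
width: 0.56
gripper_force: 97.0
```

```bash
python3 - <<'E'
from h import *
from bench import manip
plan(tcp([0,0,0]),RTF)
s=manip.state(); print(np.round(RC.T@np.array(s["wrist_force"]),1),np.round(s["moment"],2))
E
```

```text
t 11.65 q [-42.  -1. 127.  25.  21. -70.] pos [ 483.5 -210.4  167.2]
shift(now axes) [ 0.9 -1.4 -0.2] shift(target axes) [ 0.9 -1.4 -0.2] rotvec [0.0071 0.0039 0.0054] deg 0.6
[ 1.7  4.4 11. ] [ 0.47 -0.34  0.36]
```

play_rows([
  [[0,0,0,0,0,0],[0,0,0,0,0,0],[0,0,0,0,0,0],[0,0,0,0,0,0],[0,0,0,0,0,0],[0,0,0,0,0,0]],
], gripper=85)

```text
time_s: 12.25
eef_pos: [482.3, -209.9, 165.1]
tool_rot: [[-0.04, 0.855, 0.517], [0.946, 0.199, -0.256], [-0.322, 0.478, -0.817]]
wrist_force: [-0.3, -0.0, 0.2]
width: 0.995
gripper_force: 0.0
```

play_rows([
  [[0,0,-10,0,0,0],[0,0,-25,0,0,0],[0,0,-30,0,0,0],[0,0,-30,0,0,0],[0,0,-25,0,0,0],[0,0,0,0,0,0]],
])

```text
time_s: 12.85
eef_pos: [420.2, -179.5, 267.2]
tool_rot: [[-0.038, 0.853, 0.52], [0.944, 0.201, -0.261], [-0.328, 0.481, -0.813]]
wrist_force: [0.0, -0.2, -0.3]
width: 0.994
gripper_force: 0.0
```

```bash
python3 - <<'E'
from h import *
from bench import manip
import cv2
for c,(a,b,e,f) in (("scene",(130,330,70,270)),("top",(110,310,250,450))):
    im=manip.grab_frame(c)
    cv2.imwrite(f"pics/set_{c}.png",cv2.resize(im[a:b,e:f,::-1],None,fx=2.9,fy=2.9,interpolation=cv2.INTER_CUBIC))
    for th in ("mic","mic_front","gate_post"):
        for d in manip.tip_of(c,th)[:1]: print(c,th,np.round(d["at"]),round(d["confidence"],2),"cradle",np.round(RC.T@(np.array(d["at"])-SEAT),1))
g=P[4]; G=Ro.from_euler('z',g).as_matrix()
# tool for gate: y tangent (local gate x), z = -cradle z
for th in (1,-1):
    R=RC@G@np.c_[np.cross([th,0,0],[0,0,-1]),[th,0,0],[0,0,-1]]
    for dz in (60,0):
        print(th); plan(PTS["gate_post"]-R@[0,0,-18.7]+RC@[0,0,dz],R)
print(PTS["gate_post"])
E
```

```text
scene mic [ 542. -243.   68.] 0.56 cradle [ 0.2 -4.7  4.3]
scene mic_front [ 527. -203.  169.] 0.85 cradle [ 33.3  24.3 104.9]
scene gate_post [ 543. -238.   65.] 0.69 cradle [-2.4 -0.1  2.4]
top mic [ 545. -240.   65.] 0.74 cradle [ 0.  -0.2  0.8]
top mic_front [ 532. -204.  173.] 0.56 cradle [ 38.8  25.7 105.5]
top gate_post [ 642. -164.  209.] 0.71 cradle [125.5 110.3  88.9]
1
t 13.25 q [-46. -18. 124.  17.  41. -64.] pos [ 420.3 -178.9  262.1]
shift(now axes) [ 17.7 167.7 112.4] shift(target axes) [-149.9   77.9  112. ] rotvec [ 2.5000e-03  1.0000e-03 -1.1968e+00] deg 68.6
1
t 13.25 q [-46. -18. 124.  17.  41. -64.] pos [ 420.3 -178.9  262.1]
shift(now axes) [ 17.7 167.5 172.4] shift(target axes) [-149.9   77.9  172. ] rotvec [ 2.5000e-03  1.0000e-03 -1.1968e+00] deg 68.6
-1
t 13.25 q [-46. -18. 124.  17.  41. -64.] pos [ 420.3 -178.9  262.1]
shift(now axes) [ 17.7 167.7 112.4] shift(target axes) [149.9 -77.9 112. ] rotvec [ 1.1000e-03 -2.8000e-03  1.9448e+00] deg 111.4
-1
t 13.25 q [-46. -18. 124.  17.  41. -64.] pos [ 420.3 -178.9  262.1]
shift(now axes) [ 17.7 167.5 172.4] shift(target axes) [149.9 -77.9 172. ] rotvec [ 1.1000e-03 -2.8000e-03  1.9448e+00] deg 111.4
[ 642.23691319 -168.08939362  210.63152547]
```

View pics/set_scene.png

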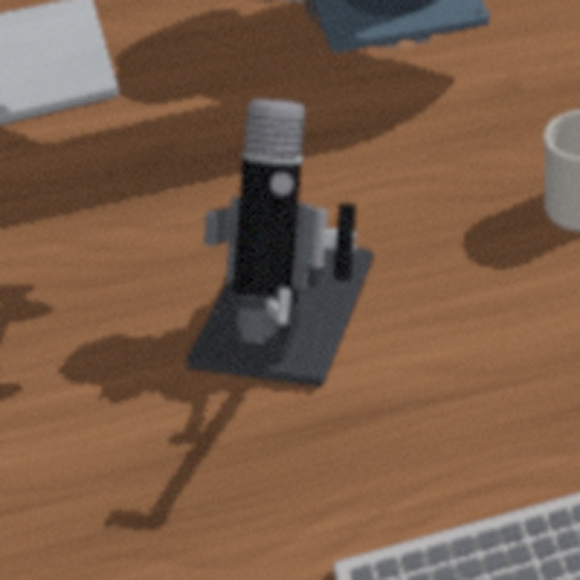

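The mic stands seated in the V at about (270,230), with its dial towards the pointer nib: the measured block direction is 34.8° and the pointer is at 33.8°. The wrist is near its j5 limit here, so I fit a quick arm model to check the gate arc before swinging it.

```bash
cat > kin.py <<'E'
from h import *
e=lambda a,d:Ro.from_euler(a,d,degrees=True).as_matrix()
def fk(q,k,sg=(1,1)):
    r0,lat,d1,e2,a2,e3,Lf,L=k
    p=np.zeros(3);R=e('z',q[0]);p=p+R@[r0,lat,d1]
    R=R@e('y',q[1]);p=p+R@[e2,0,a2]
    R=R@e('y',q[2]);p=p+R@[e3,0,Lf]
    R=R@e('z',sg[0]*q[3])@e('y',q[4]); p=p+R@[0,0,L]
    return p,R@e('z',sg[1]*q[5]+C6)
C6=0
E
python3 - <<'E'
import kin; from kin import *
from bench import manip
s=manip.state(); R=np.array(s["tool_rot"])
print([round(x,3) for x in s["qpos"]],np.round(s["eef_pos"],2).tolist())
q=s["qpos"]
D=[([-87.193,14.817,87.949,0,77.235,-11.62],[137.05,-532.66,231.31],1),
([20.675,23.244,91.705,.012,64.899,77.499],[496.59,305.89,124.3],1),
(q,s["eef_pos"],1),([21,16,76,0,87,77],[498,306.2,303.5],.15),([-44,-19,119,11,49,-52],[411.1,-175.3,296.1],.15),
([-42,-1,126,24,22,-69],[485,-210.8,171.7],.15),([-42,-2,126,23,24,-68],[479.9,-208.3,180.2],.15)]
for sg in ((1,1),(-1,1),(1,-1),(-1,-1)):
    f=lambda k:np.concatenate([w*(fk(a,k,sg)[0]-np.array(b)) for a,b,w in D]+[.01*(k-[0,110,150,0,400,0,400,250])])
    r=least_squares(f,[0,110,150,0,400,0,400,250])
    print(sg,round(r.cost,2),np.round(r.x,1))
    for c in (0,90,180,270):
        kin.C6=c; d=np.degrees(Ro.from_matrix(fk(q,r.x,sg)[1].T@R).magnitude())
        if d<20: print("C6",c,d.round(2))
E
```

```text
[np.float64(-46.337), np.float64(-17.761), np.float64(124.272), np.float64(17.327), np.float64(41.363), np.float64(-63.665)] [420.28, -178.91, 262.09]
(1, 1) 2.7 [5.000e-01 1.109e+02 2.200e+02 6.000e-01 5.330e+02 5.880e+01 4.248e+02
 3.528e+02]
C6 90 0.0
(-1, 1) 400.43 [  51.8  113.7 -235.5  204.5  -55.6 -319.5  243.1 -310.2]
(1, -1) 2.7 [5.000e-01 1.109e+02 2.200e+02 6.000e-01 5.330e+02 5.880e+01 4.248e+02
 3.528e+02]
(-1, -1) 400.43 [  51.8  113.7 -235.5  204.5  -55.6 -319.5  243.1 -310.2]
```

```bash
cat >> kin.py <<'E'
C6=90
K=[.5,110.9,220,.6,533,58.8,424.8,352.8]
LO=np.array([-179.9,-52.3,10.7,-69.9,12.55,-178.6]);HI=np.array([179.9,119.4,147.9,249.9,155.2,178.6])
def ik(p,R,q0):
    f=lambda q:np.r_[(fk(q,K)[0]-p),300*Ro.from_matrix(fk(q,K)[1].T@R).as_rotvec()]
    r=least_squares(f,np.clip(q0,LO+.1,HI-.1),bounds=(LO,HI),x_scale=10); return r.x,np.sqrt(2*r.cost)
def gatepose(g,tilt=0,adv=18.7,yaw=0):  # tool on post at gate angle g; tilt deg: less lean, about horizontal
    G=Ro.from_euler('z',g+yaw).as_matrix(); h=np.array([4,50,55.])
    post=SEAT+RC@(h+G@[28.5,-134,34.])
    R=RC@G@np.c_[np.cross([1,0,0],[0,0,-1]),[1,0,0],[0,0,-1]]
    R=Ro.from_rotvec(np.radians(tilt)*RC[:,1]).as_matrix()@R   # + tilts tool upright
    return post+R@[0,0,adv],R
E
python3 - <<'E'
from kin import *
for tilt in (0,15,30):
  for yaw in (0,):
    q=np.array([-30,10,110,10,40,-110.])
    for g in np.arange(1.8,-.1,-.3):
        q,c=ik(*gatepose(g,tilt,yaw=yaw),q); print(tilt,round(g,1),np.round(q),round(c,1),np.round(gatepose(g,tilt)[1][:,2],2))
E
```

```text
0 1.8 [-23.  13. 106.  -4.  26. -97.] 0.0 [ 0.51 -0.26 -0.82]
0 1.5 [-28.  12. 105.   2.  27. -89.] 0.0 [ 0.51 -0.26 -0.82]
0 1.2 [-33.  12. 106.   8.  27. -82.] 0.0 [ 0.51 -0.26 -0.82]
0 0.9 [-38.  11. 108.  15.  27. -75.] 0.0 [ 0.51 -0.26 -0.82]
0 0.6 [-43.  10. 112.  22.  26. -68.] 0.0 [ 0.51 -0.26 -0.82]
0 0.3 [-48.   9. 116.  30.  24. -63.] 0.0 [ 0.51 -0.26 -0.82]
0 -0.0 [-52.   8. 122.  40.  22. -58.] 0.0 [ 0.51 -0.26 -0.82]
15 1.8 [ -24.   18.   93.   -1.   50. -100.] 0.0 [ 0.31 -0.15 -0.94]
15 1.5 [-28.  17.  92.   1.  51. -88.] 0.0 [ 0.31 -0.15 -0.94]
15 1.2 [-32.  17.  93.   3.  50. -76.] 0.0 [ 0.31 -0.15 -0.94]
15 0.9 [-37.  16.  95.   5.  49. -64.] 0.0 [ 0.31 -0.15 -0.94]
15 0.6 [-41.  15.  99.   7.  47. -52.] 0.0 [ 0.31 -0.15 -0.94]
15 0.3 [-44.  14. 104.   9.  44. -40.] 0.0 [ 0.31 -0.15 -0.94]
15 -0.0 [-47.  12. 109.  11.  40. -28.] 0.0 [ 0.31 -0.15 -0.94]
30 1.8 [ -24.   25.   79.   -0.   71. -101.] 0.0 [ 0.08 -0.04 -1.  ]
30 1.5 [-28.  25.  78.   0.  72. -87.] 0.0 [ 0.08 -0.04 -1.  ]
30 1.2 [-31.  25.  79.   0.  72. -74.] 0.0 [ 0.08 -0.04 -1.  ]
30 0.9 [-35.  24.  81.   1.  70. -60.] 0.0 [ 0.08 -0.04 -1.  ]
30 0.6 [-39.  22.  85.   1.  68. -47.] 0.0 [ 0.08 -0.04 -1.  ]
30 0.3 [-42.  21.  91.   1.  64. -33.] 0.0 [ 0.08 -0.04 -1.  ]
30 -0.0 [-44.  19.  96.   2.  60. -18.] 0.0 [ 0.08 -0.04 -1.  ]
```

play_rows([
  [[0,0,0,0,0,-0.133],[0,0,0,0,0,-0.133],[0,0,0,0,0,-0.133],[0,0,0,0,0,-0.133],[0,0,0,0,0,-0.133],[0,0,0,0,0,-0.133],[0,0,0,0,0,-0.133],[0,0,0,0,0,-0.133]],
], gripper=60)

```text
time_s: 14.05
eef_pos: [420.4, -179.0, 262.5]
tool_rot: [[-0.77, 0.376, 0.516], [0.28, 0.925, -0.255], [-0.573, -0.052, -0.818]]
wrist_force: [-0.0, 0.5, 0.3]
width: 0.704
gripper_force: 0.0
```

play_rows([
  [[0,0,0,0,0,-0.133],[-30,15.6,0,0,0,0],[-30,15.6,0,0,0,0],[-30,15.6,0,0,0,0],[-30,15.6,0,0,0,0],[-30,15.6,0,0,0,0],[0,0,40,0,0,0],[0,0,30,0,0,0]],
])

```text
time_s: 14.85
eef_pos: [601.5, -145.9, 279.7]
tool_rot: [[-0.811, 0.273, 0.518], [0.158, 0.954, -0.255], [-0.563, -0.125, -0.817]]
wrist_force: [-0.3, -0.3, -0.7]
width: 0.701
gripper_force: 0.0
```

play_rows([
  [[0,0,10,0,0,0],[0,0,0,0,0,0],[0,0,0,0,0,0]],
])

```text
time_s: 15.15
eef_pos: [604.7, -149.3, 273.1]
tool_rot: [[-0.811, 0.275, 0.517], [0.16, 0.953, -0.257], [-0.563, -0.125, -0.817]]
wrist_force: [0.5, 0.1, 0.7]
width: 0.703
gripper_force: 0.0
```

```bash
python3 - <<'E'
from kin import *
plan(*gatepose(1.791,adv=14))
E
```

```text
t 15.15 q [-23.   3. 106.  -3.  36. -97.] pos [ 604.7 -149.3  273.1]
shift(now axes) [ 1.9  0.3 89.2] shift(target axes) [ 1.5  0.3 89.3] rotvec [0.0001 0.0044 0.0004] deg 0.3
```

play_rows([
  [[1.7,0.3,15,0,0,0],[0,0,20,0,0,0],[0,0,20,0,0,0],[0,0,17,0,0,0],[0,0,12,0,0,0],[0,0,5,0,0,0],[0,0,0,0,0,0]],
])

```text
time_s: 15.85
eef_pos: [649.5, -171.6, 199.3]
tool_rot: [[-0.811, 0.275, 0.517], [0.16, 0.953, -0.257], [-0.563, -0.125, -0.817]]
wrist_force: [-0.3, -1.3, 0.6]
width: 0.705
gripper_force: 0.0
```

play_rows([
  [[0,0,0,0,0,0],[0,0,0,0,0,0],[0,0,0,0,0,0],[0,0,0,0,0,0],[0,0,0,0,0,0],[0,0,0,0,0,0],[0,0,0,0,0,0]],
], gripper=5, grip_force=20)

```text
time_s: 16.55
eef_pos: [649.6, -171.4, 199.7]
tool_rot: [[-0.81, 0.275, 0.518], [0.159, 0.953, -0.257], [-0.564, -0.126, -0.816]]
wrist_force: [-3.5, 3.0, 6.4]
width: 0.159
gripper_force: 21.1
```

```bash
python3 - <<'E'
from kin import *
from bench import manip
plan(*gatepose(1.791,adv=14))
s=manip.state();print(s["width"]*85.4,s["gripper_force"],np.round(s["wrist_force"],1))
im=manip.grab_frame("top")
import cv2
cv2.imwrite("pics/post.png",cv2.resize(im[110:310,250:450,::-1],None,fx=2.9,fy=2.9,interpolation=cv2.INTER_CUBIC))
E
```

```text
t 16.55 q [-23.  12. 106.  -4.  26. -97.] pos [ 649.6 -171.4  199.7]
shift(now axes) [ 0.4 -0.2  0.4] shift(target axes) [ 0.4 -0.2  0.4] rotvec [0.0001 0.0053 0.0007] deg 0.3
13.601751483642781 21.092669069767 [-3.5  3.   6.4]
```

View pics/post.png

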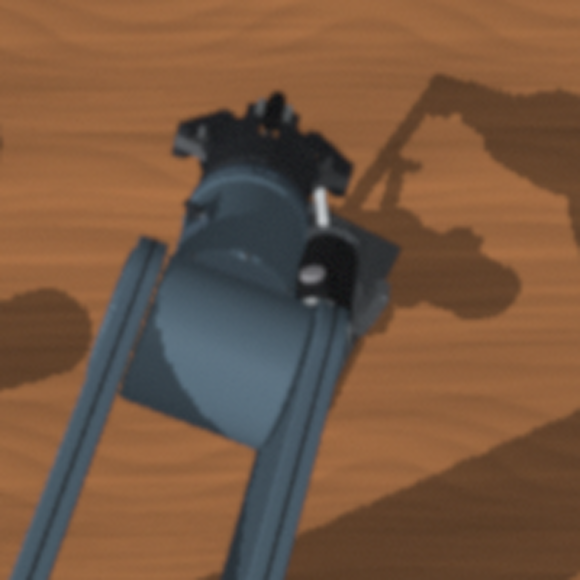

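Post gripped (13.6 mm opening), with the gripper at about (265,130) and the mic still seated at (325,270). I swing the first half of the arc.

play_rows([
  [[-2.3,-14.9,0,0,0,0.11],[-2.3,-14.9,0,0,0,0.11],[-2.3,-14.9,0,0,0,0.11],[-2.3,-14.9,0,0,0,0.11],[-2.3,-14.9,0,0,0,0.11],[-2.3,-14.9,0,0,0,0.11],[-2.3,-14.9,0,0,0,0.11],[-2.3,-14.9,0,0,0,0.11]],
])

```text
time_s: 17.4
eef_pos: [595.7, -274.9, 199.6]
tool_rot: [[-0.302, 0.801, 0.518], [0.838, 0.482, -0.256], [-0.454, 0.357, -0.816]]
wrist_force: [-15.4, 11.1, 17.9]
width: 0.158
gripper_force: 23.2
```

```bash
python3 - <<'E'
from kin import *
from bench import manip
s=manip.state();v=RC.T@(np.array(s["eef_pos"])-SEAT)-[4,50,0];print("gate est",np.arctan2(v[1],v[0])-np.arctan2(-134,28.5),np.hypot(*v[:2]))
plan(*gatepose(.911,adv=14))
print(s["width"]*85.4,s["gripper_force"],np.round(RC.T@s["wrist_force"],1))
E
```

```text
gate est 0.9123339502634937 136.6659604789517
t 17.4 q [-38.  10. 109.  15.  27. -75.] pos [ 595.7 -274.9  199.6]
shift(now axes) [-0.4 -0.1  1.5] shift(target axes) [-0.4 -0.1  1.5] rotvec [ 0.0045  0.0025 -0.003 ] deg 0.3
13.477840324245987 23.24887990951538 [-5.1  3.  25.4]
```

play_rows([
  [[0,0,-2,0,0,0],[0,0,0,0,0,0]],
])

```text
time_s: 17.6
eef_pos: [594.8, -275.3, 199.6]
tool_rot: [[-0.305, 0.801, 0.516], [0.837, 0.484, -0.257], [-0.455, 0.354, -0.817]]
wrist_force: [-4.5, 2.9, 3.8]
width: 0.159
gripper_force: 21.3
```

```bash
python3 - <<'E'
from kin import *
from bench import manip
s=manip.state()
plan(*gatepose(.911,adv=14))
print(s["width"]*85.4,s["gripper_force"],np.round(RC.T@s["wrist_force"],1))
E
```

```text
t 17.6 q [-38.  10. 109.  15.  27. -75.] pos [ 594.8 -275.3  199.6]
shift(now axes) [-0.3  0.8  1.8] shift(target axes) [-0.3  0.8  1.8] rotvec [0.0026 0.0024 0.0002] deg 0.2
13.594928192840548 21.28694325685501 [-2.2  0.5  6.1]
```

play_rows([
  [[-2.3,-14.9,-0.2,0,0,0.11],[-2.3,-14.9,-0.2,0,0,0.11],[-2.3,-14.9,-0.2,0,0,0.11],[-2.3,-14.9,-0.2,0,0,0.11],[-2.3,-14.9,-0.2,0,0,0.11],[-2.3,-14.9,-0.2,0,0,0.11],[0,0,0,0,0,0]],
])

```text
time_s: 18.3
eef_pos: [519.6, -307.3, 163.3]
tool_rot: [[0.251, 0.819, 0.516], [0.958, -0.134, -0.255], [-0.14, 0.558, -0.818]]
wrist_force: [-4.0, 4.8, 6.3]
width: 0.156
gripper_force: 20.7
```

```bash
cat > g.py <<'E'
from kin import *
from bench import manip
s=manip.state();v=RC.T@(np.array(s["eef_pos"])-SEAT)-[4,50,0];print("gate est",np.arctan2(v[1],v[0])-np.arctan2(-134,28.5),np.hypot(*v[:2]))
plan(*gatepose(0,adv=14))
print(s["width"]*85.4,s["gripper_force"],np.round(RC.T@s["wrist_force"],1))
E
python3 g.py
```

```text
gate est 0.2363545812774912 135.50459727250689
t 18.3 q [-49.   8. 118.  32.  25. -62.] pos [ 519.6 -307.3  163.3]
shift(now axes) [ -4.  -31.9   2.5] shift(target axes) [-11.7 -29.9   2.5] rotvec [ 0.0019 -0.0021  0.2484] deg 14.2
13.336783066410346 20.74767529964447 [-1.   2.6  8.5]
```

play_rows([
  [[-1.2,-7.5,0,0,0,0.055],[-1.2,-7.5,0,0,0,0.055],[-1.2,-7.5,0,0,0,0.055],[-1,-6,0,0,0,0.04],[0,0,0,0,0,0]],
])

```text
time_s: 18.8
eef_pos: [496.5, -305.9, 148.5]
tool_rot: [[0.411, 0.751, 0.517], [0.911, -0.323, -0.255], [-0.025, 0.576, -0.817]]
wrist_force: [-4.8, 5.1, 7.1]
width: 0.155
gripper_force: 20.9
```

```bash
python3 g.py
```

```text
gate est 0.03279224463909047 135.20997233486713
t 18.8 q [-51.   7. 121.  38.  23. -59.] pos [ 496.5 -305.9  148.5]
shift(now axes) [-2.6 -4.1  2.6] shift(target axes) [-2.7 -3.9  2.6] rotvec [ 0.0032 -0.0023  0.0463] deg 2.7
13.255678761709808 20.868806540966034 [-1.4  2.4  9.6]
```

Now I press on until the stop shows in the force.

play_rows([
  [[-0.3,-2.5,0,0,0,0.02],[-0.3,-2.5,0,0,0,0.02],[0,-2,0,0,0,0],[0,0,0,0,0,0]],
])

```text
time_s: 19.2
eef_pos: [491.9, -304.9, 145.4]
tool_rot: [[0.44, 0.734, 0.518], [0.898, -0.357, -0.256], [-0.003, 0.578, -0.816]]
wrist_force: [-2.3, 3.1, 7.1]
width: 0.153
gripper_force: 20.8
```

```bash
python3 g.py
```

```text
gate est -0.008793714958110321 135.16729769711267
t 19.2 q [-52.   7. 122.  40.  23. -59.] pos [ 491.9 -304.9  145.4]
shift(now axes) [-1.6  1.5  2.7] shift(target axes) [-1.5  1.5  2.7] rotvec [ 0.0051 -0.0015  0.0077] deg 0.5
13.089536861619113 20.785775184631348 [1.2 1.7 7.8]
```

play_rows([
  [[0,-1.5,0,0,0,0],[0,-1.5,0,0,0,0],[0,-1.5,0,0,0,0],[0,0,0,0,0,0]],
])

```text
time_s: 19.6
eef_pos: [491.4, -304.9, 145.4]
tool_rot: [[0.44, 0.731, 0.522], [0.898, -0.356, -0.259], [-0.004, 0.582, -0.813]]
wrist_force: [14.8, 1.6, 5.0]
width: 0.155
gripper_force: 20.6
```

```bash
python3 g.py
```

```text
gate est -0.011627382251548468 135.28503064225376
t 19.6 q [-52.   7. 122.  41.  23. -60.] pos [ 491.4 -304.9  145.4]
shift(now axes) [-1.4  1.9  3. ] shift(target axes) [-1.4  1.9  2.9] rotvec [ 0.0107 -0.0012  0.008 ] deg 0.8
13.271555610894715 20.58791935443878 [13.1  8.  -3.1]
```

Stop reached: the position holds while Fx rises to 13 N. I release and back off along the axis.

play_rows([
  [[0,2,0,0,0,0],[0,0,0,0,0,0],[0,0,0,0,0,0],[0,0,0,0,0,0],[0,0,0,0,0,0]],
], gripper=40)

```text
time_s: 20.1
eef_pos: [489.2, -304.1, 142.9]
tool_rot: [[0.441, 0.734, 0.516], [0.897, -0.359, -0.256], [-0.003, 0.576, -0.817]]
wrist_force: [0.2, -1.1, -0.9]
width: 0.47
gripper_force: 0.0
```

play_rows([
  [[0,0,-10,0,0,0],[0,0,-25,0,0,0],[0,0,-35,0,0,0],[0,0,-35,0,0,0],[0,0,-35,0,0,0],[0,0,-20,0,0,0],[0,0,0,0,0,0],[0,0,0,0,0,0]],
])

```text
time_s: 20.9
eef_pos: [406.5, -263.3, 274.3]
tool_rot: [[0.442, 0.733, 0.517], [0.897, -0.359, -0.258], [-0.004, 0.578, -0.816]]
wrist_force: [-0.3, 0.4, -0.7]
width: 0.475
gripper_force: 0.0
```

```bash
python3 - <<'E'
from kin import *
from bench import manip
import cv2
print(manip.state()["wrist_force"],manip.state()["eef_pos"])
for c,(a,b,e,f) in (("scene",(130,330,70,270)),("top",(110,310,250,450))):
    im=manip.grab_frame(c)
    cv2.imwrite(f"pics/end_{c}.png",cv2.resize(im[a:b,e:f,::-1],None,fx=2.9,fy=2.9,interpolation=cv2.INTER_CUBIC))
    for th in ("mic","mic_front","gate_post","pointer_tip","mug","bowl"):
        for d in manip.tip_of(c,th)[:1]: print(c,th,np.round(d["at"]),round(d["confidence"],2),"cradle",np.round(RC.T@(np.array(d["at"])-SEAT),1))
E
```

```text
[-0.31065247  0.38355064 -0.71643579] [ 406.48237395 -263.31397468  274.34683452]
scene mic_front [ 530. -207.  171.] 0.65 cradle [ 37.7  22.  103.8]
scene gate_post [ 483. -302.  156.] 0.72 cradle [ 29.4 -84.   91.3]
scene pointer_tip [ 612. -223.   99.] 0.55 cradle [62.8 44.6 -1. ]
scene mug [460. 100.   3.] 0.91 cradle [-222.7  265.9   81. ]
scene bowl [647. 142.   2.] 0.68 cradle [-101.2  387.1   -5.3]
top mic [ 546. -239.   65.] 0.75 cradle [0.2 0.3 0.6]
top mic_front [ 532. -206.  172.] 0.98 cradle [ 38.9  24.2 104.1]
top gate_post [ 486. -300.  155.] 0.64 cradle [ 30.6 -80.5  89.9]
top pointer_tip [ 612. -227.  103.] 0.69 cradle [66.  40.6  1.9]
top mug [458.  98.  -3.] 0.67 cradle [-226.3  263.    76.7]
top bowl [648. 141.   0.] 0.56 cradle [-100.7  386.2   -7. ]
```

View pics/end_scene.png

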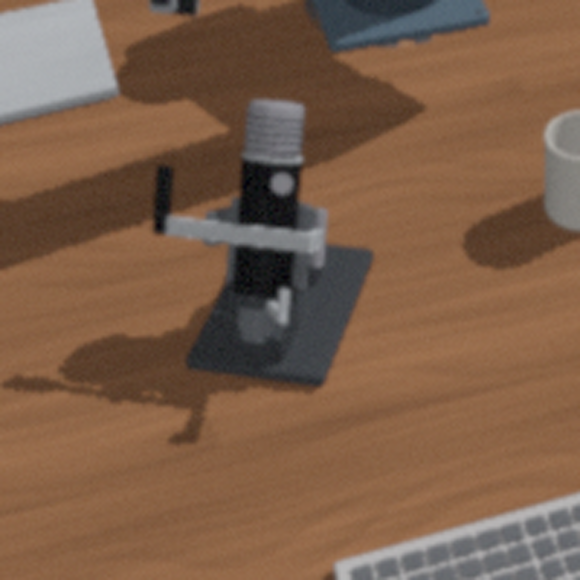

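The mic is seated with the gate bar across it at about (245,235), the post at (163,200) and the dial facing the nib. The pointer, mug and bowl are unmoved and the gripper is clear, so I hand in.

```bash
python3 -c "
from bench import manip
print(manip.finish_job())"
```

```text
the job is handed in; nothing more can be done
None
```

I set the microphone on the cradle's foot with its control block within about 3° of the pointer's direction, swung the gate shut against its stop, and handed the job in at about 21.5 s; the pointer, mug and bowl had not moved in the last pictures, and the hand-in returned no verdict.

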